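# Post the exhibit plates into the evidence drop box and ease its flap shut

## Task

Swing the drop box's spring flap fully open by its red knob so that it stays open by itself, then pick up every blue-framed exhibit plate on the desk and tip it edge-first down the ramp through the slot, so that it lies completely inside the bin. When all of them are in, bring the flap back and ease it fully shut by hand without letting it slam. Leave the calibration plate with the coloured patches and the other things on the desk where they are.

Things in the scene. Friction and masses are not known exactly. Their poses are not given: they have to be found in the camera images.
- exhibit1_centre (a point): Centre of exhibit plate 1: a rigid flat plate with a blue frame and a paper-white middle on both faces, 120 x 56 x 8 mm, about 85 g, at the start lying flat on the desk (centre 4 mm up). Its x axis runs along the 120 mm length, y along the 56 mm width, z through the thickness. Three to five of the five exhibits are present.
- exhibit2_centre (a point): Centre of exhibit plate 2: a rigid flat plate with a blue frame and a paper-white middle on both faces, 120 x 56 x 8 mm, about 85 g, at the start lying flat on the desk (centre 4 mm up). Its x axis runs along the 120 mm length, y along the 56 mm width, z through the thickness. Three to five of the five exhibits are present.
- exhibit3_centre (a point): Centre of exhibit plate 3: a rigid flat plate with a blue frame and a paper-white middle on both faces, 120 x 56 x 8 mm, about 85 g, at the start lying flat on the desk (centre 4 mm up). Its x axis runs along the 120 mm length, y along the 56 mm width, z through the thickness. Three to five of the five exhibits are present.
- exhibit4_centre (a point): Centre of exhibit plate 4: a rigid flat plate with a blue frame and a paper-white middle on both faces, 120 x 56 x 8 mm, about 85 g, at the start lying flat on the desk (centre 4 mm up). Its x axis runs along the 120 mm length, y along the 56 mm width, z through the thickness. Three to five of the five exhibits are present.
- exhibit5_centre (a point): Centre of exhibit plate 5: a rigid flat plate with a blue frame and a paper-white middle on both faces, 120 x 56 x 8 mm, about 85 g, at the start lying flat on the desk (centre 4 mm up). Its x axis runs along the 120 mm length, y along the 56 mm width, z through the thickness. Three to five of the five exhibits are present.
- calibration_centre (a point): Centre of the calibration plate: same size as an exhibit (120 x 56 x 8 mm) but with a grey frame, a black middle and coloured patches. It is not an exhibit and stays on the desk; same axes as an exhibit.
- dropbox: Blue evidence drop box, fixed to the desk, 235 mm (x) by 210 mm (y); origin at the centre of its underside, x pointing from its front (robot's side) to its back. Its front part (x -110 to +30 mm) is the bin: a clear lid, top 192 mm up, inner floor 6 mm up, inside from x -105 mm and y -100 to +100 mm. Its back part carries the ramp (see ramp_top, slot).
- slot (a point): Middle of the slot's sill: the steel ramp's lower edge, 160 mm up, same axes as the box. The ramp rises from here along box +x and up at 45 degrees. The slot lies between ramp and the lid's back edge (yellow strip), 76 mm wide (y), 18 mm high square to the ramp. A plate laid along the ramp, 56 mm edge leading, slides under the lid and drops into the bin. If it sticks, push its upper end.
- ramp_top (a point): Middle of the ramp's upper edge, on its surface: 79 mm further along box x than the slot and 79 mm higher (239 mm up), 112 mm up the slope. The ramp is 45 degrees steep, faces the robot and is 194 mm wide between white side rails that stand 18 mm above its surface.
- flap (a joint): Angle (rad) of the white spring-closing flap over the slot. 0 = shut (as it starts): from its hinge it points to the box's back, 55 degrees above level. It grows as the knob swings up and over to the robot's side; stop at 2.0. Above about 1.5 it stays open by its weight; below about 1.2 it springs shut. Slamming = over 5 rad/s (0.4 m/s at the knob) in the last 0.35 rad; letting go below 0.08 is fine.
- flap_knob (a point): Centre of the red drum knob (24 mm long along box y, 26 mm diameter) on the middle of the flap's free edge, 78 mm from the hinge line. Can be pinched from above, fingers closing along box y on its flat ends, through the whole swing; it turns between the fingers. Shut, it is about 60 mm straight above the ramp; at the stop, about 33 mm above the clear lid. Under 2 N moves it.
- flap_hinge (a point): Middle of the flap's hinge line, which runs along box y: 26 mm along box x from the box's origin, 198 mm up. The flap (200 mm wide, 60 mm long, 5 mm thick, 150 g) turns about it; at the stop it points to the robot's side, 20 degrees above level.
- mouse: Black computer mouse, 104 x 60 x 33 mm, bystander; origin at the centre of its underside.
- stapler: Blue stapler, 130 x 36 x 47 mm, bystander; origin at the centre of its underside.
- tape: Yellow tape roll lying flat, 90 mm diameter, 24 mm high, bystander; origin at the centre of its underside.
- pencup: Black pen cup, 76 mm diameter, 95 mm high, bystander; origin at the centre of its underside.
- markers: Red marker pen with white cap, 140 mm long, 14 mm thick, bystander; origin at its red end, on the desk.
- loupe: Standing loupe, 64 mm diameter, 50 mm high, bystander; origin at the centre of its underside.
There are look-alikes about, which are no part of the job. Leave any purple or turquoise look-alike of the part that bears exhibit5_centre alone.

How it is judged:
By the outcome, as a careful person would: the job done as asked, in the order asked, and still so for the second after the job is handed in, with the robot touching nothing.
Of exhibit1, exhibit2, exhibit3, exhibit4, exhibit5 only 3 to 5 are there at a start; the rules pass over those that are not, and their reading is None.
At some moment in a run one of exhibit1, exhibit2, exhibit3, exhibit4, exhibit5 may be knocked a few centimetres aside while the robot is not near it.
It also fails if it takes over 210 s, if anything falls off the work surface, if the arm or the gripper's body presses on something with over 40 N, if the wrist force passes 120 N, or if a joint passes its speed limit or range.

## Robot

A 6-joint arm with a two-finger parallel gripper is mounted at the origin on the work surface. World frame = base frame: x ahead of the robot, y to its left, z up, the work surface at z = 0. Lengths are in m, angles in rad, forces in N, time in s.
With the tool pointing down it reaches from about 0.25 to 0.775 m from the base axis. Payload 4 kg.
Tool frame: the origin (TCP) lies between the finger pads; the fingertips stand 17 mm ahead of it and the grasp point (between the pads) lies 2 mm behind it; z points along the fingers, y is the line along which they close (so a half turn about z gives the same grasp; the last joint's range is limited). The gripper opens to 94 mm and grips with 3 to 60 N. Pads are 16 mm wide; open, the fingers measure 119 mm over their backs; the gripper's body (75 mm by 177 mm) begins 78 mm behind the grasp point.
Start: joints at [-1.393, 0.087, 1.371, -0, 1.684, -0.103], TCP at [0.152, -0.528, 0.223] pointing down, gripper open.
Joint ranges: [-3.1, 3.1], [-0.76, 2.03], [0.27, 2.55], [-1.08, 4.22], [0.17, 2.65], [-2.57, 2.57]. Speed limits (rad/s): [2.79, 2.79, 3.14, 3.14, 3.14, 3.14].

## Interface

Orientations are given as a rotation vector (axis times angle).
In Python, from station import readout, vision, job gives the robot as it stands.
- The arm moves only by the shell command python3 -m jog 'ROWS' [OPENING] [FORCE]. ROWS is JSON, one flat list of numbers, 4 for each row, row after row: the shift along the tool's x, y, z in cm, then the turn about the tool's z in rad. A call has 1 to 10 rows; each row shifts and turns the commanded pose from where the row before left it, along the tool's axes as they then stand; what a row does not reach is not made up. A row lasts 1/12 s, in which the tool goes at most 41.7 mm and 7.16 degrees, less where a joint would pass 70% of its speed; a pose out of reach is approached as far as the arm can. A call with a gripper value outside its range is refused whole. OPENING is the opening, from 0 (shut) to 1 (fully open), set as the call begins (- or left out, the last holds). The fingers move at their own pace and stop on an object; FORCE is the grip in N (left out, the last holds). Time passes only in rows, so rows that do not move let the fingers close. It gives the time, the measured TCP pose, the force, the opening and the grip force at its end, in the units of the state.
- readout.sense(): the state, without advancing time (a new reading comes with each control period).
- vision.grab_frame(name): name is "scene" or "top"; returns a dict with "color" (384x512x3 uint8, red, green, blue), "vertical_fov" (degrees; the focal length in pixels is half the picture's height over the tangent of half this angle, whatever the lens; pixels are square), "cx", "cy" (the principal point, pixels), "dist" ([k1, k2, p1, p2, k3] as OpenCV has them; the pictures are not rectified), "cam_to_world" (4x4, takes a point from camera to world coordinates). Camera axes: x right, y down, z forward; pixel columns grow to the right and rows downward; lengths in m; the calibration is good to about 2 mm. A picture is of the moment at which its call begins. There is no depth.
- job.job_done(): hands the job in; it is judged then, once.
Trained networks look in a picture, given as the dict that the camera call returned (one of the last four; its "shot" number tells which), for a name from the list of things; names that differ only in an ending like _2 or _b are one class to them, and where a whole thing is asked for, a point or a joint stands for the part that bears it (a point fixed in the world has none). Each returns a list of dicts, best first, with "conf" (0 to 1); they miss things now and then, are a little off and sometimes report something else, mostly with a low value. They report only what shows in the picture. A call takes as long as a camera call. They do not tell look-alikes from the thing itself.
- vision.look_for(label, picture): "pixel" ([column, row] in pixels, amid what is visible of it).
- vision.spot_point(label, picture): "pixel" ([column, row] in pixels: a listed point, or the origin of a listed thing).
The state is a dict: "clock": time; "joints": joint angles; "joint_vel": joint speeds; "joint_efforts": joint torques, N m; "tcp_pos": TCP position; "tcp_rot": TCP orientation; "ft_force": force on the tool from outside, world axes, zero at the start; "ft_torque": the same for the moment, N m; "grip_width": finger opening in m; "gripper_force": force on a finger pad.
Only numpy, scipy, OpenCV 4.12 (cv2) and the standard library are available. Lean on these libraries where they do the work, as an engineer would, in place of code of your own. Each camera call takes 0.05 s, during which the arm holds its last target. There are 200 camera calls.

## Working session

There is one attempt and no reset: what is moved stays moved. The work goes in short steps, Python scripts to look and compute and a shell command to move; the robot and the scene stay as the last step left them, time stands still between calls to the robot, and variables do not carry over. Pictures are saved under pics/ and viewed, at most 14 in all, crops included, and the job is handed in when it is done.

```bash
ls; mkdir -p pics; cat > h.py <<'E'
import numpy as np, cv2, math
from scipy.spatial.transform import Rotation as R
from station import readout, vision, job
def K(f):
    h=f["color"].shape[0]; F=h/2/math.tan(math.radians(f["vertical_fov"])/2)
    return np.array([[F,0,f["cx"]],[0,F,f["cy"]],[0,0,1.]])
def ray(f,px,z):
    u=cv2.undistortPoints(np.array([[px]],float),K(f),np.array(f["dist"],float))[0,0]
    T=np.array(f["cam_to_world"]); d=T[:3,:3]@np.array([u[0],u[1],1]); o=T[:3,3]
    return o+d*(z-o[2])/d[2]
def proj(f,P):
    T=np.linalg.inv(np.array(f["cam_to_world"])); r=cv2.Rodrigues(T[:3,:3])[0]
    return cv2.projectPoints(np.array(P,float).reshape(-1,3),r,T[:3,3],K(f),np.array(f["dist"],float))[0][:,0]
def save(f,n,s=1): cv2.imwrite("pics/"+n,cv2.resize(f["color"][:,:,::-1],None,fx=s,fy=s))
E
python3 - <<'E'
from h import *
for n in("top","scene"):
    f=vision.grab_frame(n); save(f,n+"0.png",1.5)
    print(n,np.round(f["cam_to_world"],3).tolist())
    print("box",[(np.round(d["pixel"]),round(d["conf"],2)) for d in vision.spot_point("dropbox",f)])
    for l,z in [("exhibit1_centre",.004),("exhibit5_centre",.004),("calibration_centre",.004),("slot",.16),("ramp_top",.239),("flap_knob",.198+.078*math.sin(math.radians(55))),("flap_hinge",.198),("dropbox",0)]:
        print(l,[(np.round(d["pixel"]).tolist(),np.round(ray(f,d["pixel"],z)[:2],3).tolist(),round(d["conf"],2)) for d in vision.spot_point(l,f)[:7]])
print(readout.sense())
E
```

```text
pics
top [[0.016, -0.98, 0.197, 0.184], [-1.0, -0.019, -0.011, 0.034], [0.015, -0.197, -0.98, 1.576], [0.0, 0.0, 0.0, 1.0]]
box []
exhibit1_centre []
exhibit5_centre [([337.0, 184.0], [0.55, -0.326], 0.94), ([295.0, 238.0], [0.32, -0.149], 0.9), ([351.0, 262.0], [0.228, -0.378], 0.75), ([240.0, 228.0], [0.358, 0.078], 0.71), ([325.0, 226.0], [0.374, -0.272], 0.6)]
calibration_centre [([316.0, 143.0], [0.731, -0.24], 0.75), ([371.0, 165.0], [0.637, -0.476], 0.27)]
slot [([326.0, 224.0], [0.362, -0.244], 0.2)]
ramp_top [([274.0, 130.0], [0.696, -0.045], 0.98)]
flap_knob [([274.0, 142.0], [0.644, -0.045], 0.8), ([367.0, 223.0], [0.353, -0.369], 0.48)]
flap_hinge [([268.0, 156.0], [0.608, -0.027], 0.86)]
dropbox []
scene [[0.31, 0.549, -0.776, 1.425], [0.95, -0.195, 0.243, -0.249], [-0.018, -0.813, -0.582, 0.902], [0.0, 0.0, 0.0, 1.0]]
box [(array([246., 257.]), 0.67), (array([249., 211.]), 0.19)]
exhibit1_centre []
exhibit5_centre [([139.0, 213.0], [0.211, -0.37], 0.82), ([159.0, 269.0], [0.54, -0.323], 0.66), ([196.0, 218.0], [0.319, -0.156], 0.65), ([167.0, 236.0], [0.388, -0.277], 0.
[... 410 characters left out ...]
, 'joints': array([-1.39312767e+00,  8.71604765e-02,  1.37067393e+00,  2.08139627e-05,
        1.68361059e+00, -1.03081660e-01]), 'joint_vel': array([ 1.02084300e-03,  1.32552249e-03,  3.26581570e-05, -1.45893170e-04,
       -4.09130672e-04,  1.35980042e-03]), 'joint_efforts': array([ 2.13790961e-03, -3.40046597e+01, -3.02602601e+01,  7.20588863e-02,
        2.37064232e-02, -1.05639793e-05]), 'tcp_pos': array([ 0.15240784, -0.52848376,  0.22254075]), 'tcp_rot': array([3.11054476e+00, 4.39537759e-01, 4.11100134e-05]), 'ft_force': array([ 0.19728295, -0.63638889,  0.21962234]), 'ft_torque': array([ 0.00049556,  0.02034157, -0.02509495]), 'gripper_force': 0.0, 'grip_width': 0.09387792243483292}
```

View pics/top0.png

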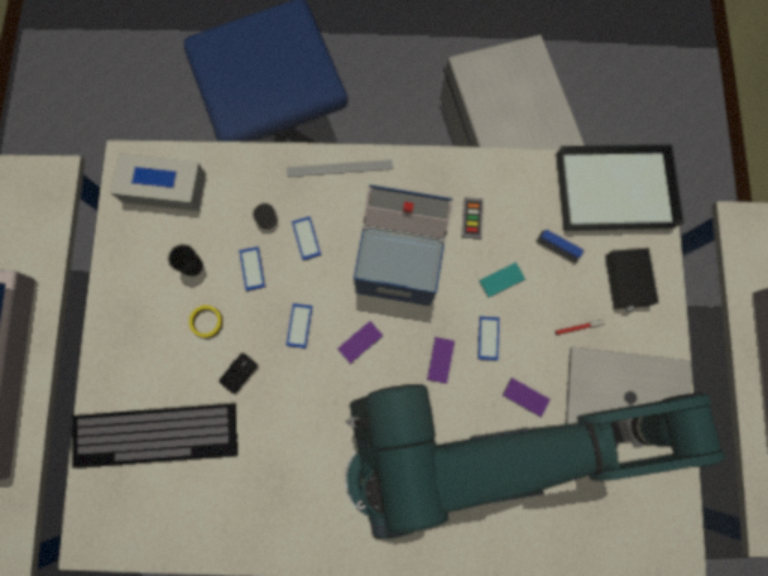

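View pics/scene0.png

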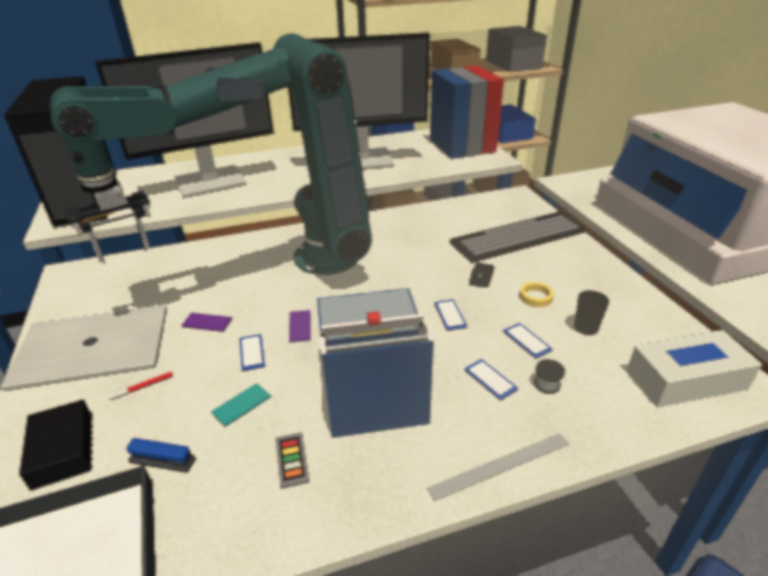

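Top view shows four white-centred blue-framed plates, at (306,238), (252,269), (300,326) and (488,338) in the 1.5x picture. The three purple plates and one turquoise plate are look-alikes. The box spans (355–450, 186–302) with the red knob at (408,208). The calibration plate is at (472,217). The scene view agrees. Next I measure precisely.

```bash
cat >> h.py <<'E'
def plates(f,dbg=False):
    c=f["color"].astype(int); hsv=cv2.cvtColor(f["color"],cv2.COLOR_RGB2HSV)
    out=[]
    m=((c[:,:,2]-c[:,:,0]>15)).astype(np.uint8)
    n,lab=cv2.connectedComponents(m)
    for i in range(1,n):
        ys,xs=np.nonzero(lab==i)
        if len(xs)<60 or len(xs)>1500: continue
        P=np.array([ray(f,(x,y),.008)[:2] for x,y in zip(xs,ys)])
        (cx,cy),(w,h),a=cv2.minAreaRect((P*1000).astype(np.float32))
        if w<h: w,h,a=h,w,a+90
        a=(a+90)%180-90
        inner=((c.min(2)>110)&(lab!=i))
        cxp=proj(f,[cx/1000,cy/1000,.008])[0].astype(int)
        if 90<w<160 and 40<h<85: out.append((round(cx/1000,4),round(cy/1000,4),round(w),round(h),round(a,1),len(xs),c[cxp[1],cxp[0]].tolist()))
    return out
def ic(v): return np.round(v,3).tolist()
E
python3 - <<'E'
from h import *
f=vision.grab_frame("top")
for p in plates(f): print(p)
c=f["color"].astype(int)
m=(c[:,:,0]-c[:,:,1:].max(2)>60); m[:, :250]=0; m[:,300:]=0; m[:120]=0;m[160:]=0
ys,xs=np.nonzero(m); print("knob",len(xs),xs.mean(),ys.mean(),ic(ray(f,(xs.mean(),ys.mean()),.266)))
x0,y0,x1,y1=220,110,310,210
cv2.imwrite("pics/box.png",cv2.resize(f["color"][y0:y1,x0:x1,::-1],None,fx=6,fy=6,interpolation=cv2.INTER_CUBIC))
s=vision.grab_frame("scene"); 
for p in plates(s): print("s",p)
cv2.imwrite("pics/boxs.png",cv2.resize(s["color"][180:300,200:300,::-1],None,fx=5,fy=5,interpolation=cv2.INTER_CUBIC))
E
```

```text
(0.8282, 0.6939, 127, 54, 83.8, 329, [27, 60, 118])
(0.6521, 0.2401, 121, 55, 17.3, 148, [166, 173, 157])
(0.5603, 0.3889, 121, 56, 12.9, 163, [164, 174, 157])
(0.5417, -0.3148, 118, 55, -62.5, 362, [51, 122, 112])
(0.4014, 0.2481, 120, 56, -6.7, 168, [168, 173, 158])
(0.3763, -0.2738, 118, 54, -1.2, 161, [164, 170, 155])
knob 27 271.9259259259259 137.11111111111111 [0.659, -0.036, 0.266]
s (0.4075, 0.2472, 121, 56, -6.8, 73, [237, 230, 210])
s (0.5646, 0.3862, 121, 56, 12.5, 96, [238, 231, 211])
s (0.3806, -0.2746, 125, 54, -2.9, 120, [239, 232, 214])
s (0.7449, 0.7436, 130, 55, 84.2, 384, [60, 90, 153])
s (0.6558, 0.2388, 121, 57, 17.5, 136, [238, 231, 212])
s (0.5459, -0.316, 119, 59, -62.8, 484, [65, 156, 140])
s (0.6185, -0.4901, 138, 41, 60.4, 479, [42, 83, 155])
```

View pics/box.png

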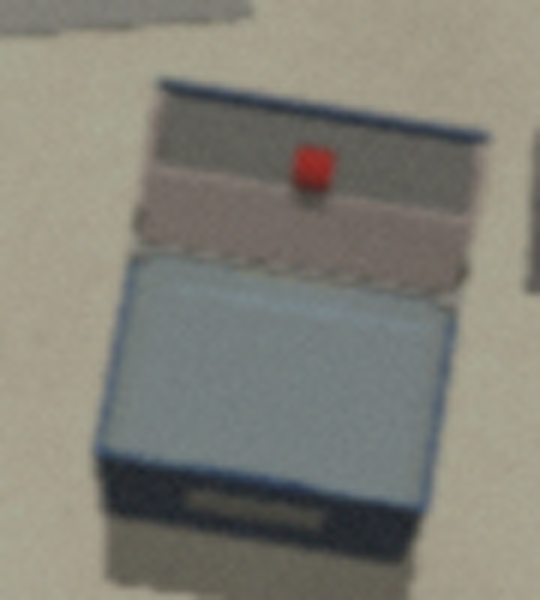

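View pics/boxs.png

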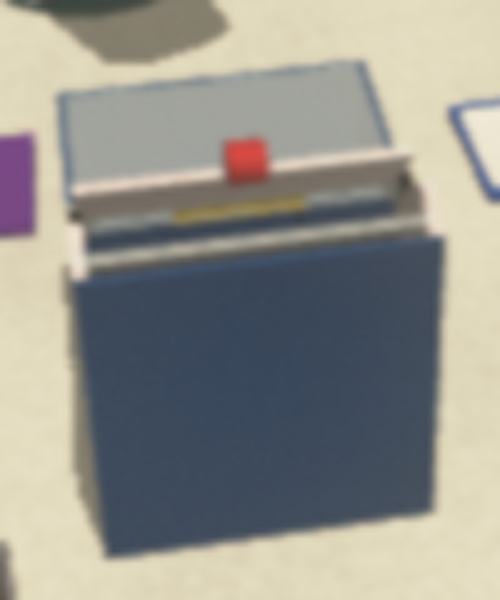

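The crops show the box turned slightly: lid front corners at crop (98,455) and (425,505), back edge (160,83)–(488,137), knob at (313,168). I compute the box pose from these.

```bash
python3 - <<'E'
from h import *
f=vision.grab_frame("top"); s=vision.grab_frame("scene")
g=lambda x,y,z: ray(f,(220+x/6-.4,110+y/6-.4),z)[:2]
a,b=g(98,455,.192),g(425,505,.192); c,d=g(160,83,.243),g(488,137,.243)
for p,q in((a,b),(c,d)):
    v=p-q; print(ic(p),ic(q),ic((p+q)/2),np.linalg.norm(v),math.degrees(math.atan2(-v[0],v[1])))
h=g(134,258,.192),g(458,305,.192); print("lid back",ic(h),ic((h[0]+h[1])/2), math.degrees(math.atan2(-(h[0]-h[1])[0],(h[0]-h[1])[1])))
print("side yaw",math.degrees(math.atan2(*(h[0]-a)[::-1])),math.degrees(math.atan2(*(h[1]-b)[::-1])))
cs=s["color"].astype(int); m=(cs[:,:,0]-cs[:,:,1:].max(2)>80); m[:,:235]=0;m[:,262:]=0;m[:200]=0;m[225:]=0
ys,xs=np.nonzero(m); print("knob s",len(xs),xs.mean(),ys.mean(),ic(ray(s,(xs.mean(),ys.mean()),.262)))
k=(220+313/6-.4,110+168/6-.4); print("knob t",ic(ray(f,k,.262)))
E
```

```text
[0.495, 0.092] [0.467, -0.11] [0.481, -0.009] 0.2039385512505941 -7.772779770036565
[0.719, 0.058] [0.688, -0.144] [0.703, -0.043] 0.20440909356477371 -8.602644596640973
lid back [[0.622, 0.073], [0.596, -0.131]] [0.609, -0.029] -7.385597926383805
side yaw -8.57439658091513 -9.27598614070779
knob s 50 248.76 211.06 [0.656, -0.035, 0.262]
knob t [0.659, -0.035, 0.262]
```

```bash
cat > go.py <<'E'
import sys; from h import *
# usage: go.py x y z yaw | b:bx by z  -> tool-frame shift needed
B0=np.array([.587,-.025]); BY=-.145
def box(x,y): return B0+np.array([x*math.cos(BY)-y*math.sin(BY),x*math.sin(BY)+y*math.cos(BY)])
def need(x,y,z,yaw):
    s=readout.sense(); M=R.from_rotvec(s["tcp_rot"]).as_matrix(); cur=math.atan2(M[1,0],M[0,0])
    t=(cur-yaw+math.pi/2)%math.pi-math.pi/2
    y2=cur-t; d=np.array([x,y,z])-s["tcp_pos"]
    ex=np.array([math.cos(y2),math.sin(y2)]); ey=np.array([math.sin(y2),-math.cos(y2)])
    print("turn %.3f then x %.2f y %.2f z %.2f cm | tcp"%(t,100*d[:2]@ex,100*d[:2]@ey,-100*d[2]),ic(s["tcp_pos"]),"yaw %.3f"%cur,"w %.4f g %.1f F"%(s["grip_width"],s["gripper_force"]),ic(s["ft_force"]),"t",round(s["clock"],2),"j6 %.2f"%s["joints"][5])
if __name__=="__main__":
    a=sys.argv[1:]
    if a[0]=="b": p=box(float(a[1]),float(a[2])); need(p[0],p[1],float(a[3]),BY)
    else: need(*map(float,a))
E
python3 -m jog '[0,0,-2.5,0.107, 0,0,-2.5,0.107, 0,0,-2.5,0.106, 0,0,-2.5,0.106]' 0.6 10
python3 -m jog '[2.1,-2.8,0,0, 2.1,-2.8,0,0, 2.1,-2.8,0,0, 2.1,-2.8,0,0, 2.1,-2.8,0,0, 2.1,-2.8,0,0, 2.1,-2.8,0,0, 2.1,-2.8,0,0, 2.1,-2.8,0,0, 2.1,-2.8,0,0]'
python3 -m jog '[2.1,-2.8,0,0, 2.1,-2.8,0,0, 2.1,-2.8,0,0, 2.1,-2.8,0,0, 2.1,-2.8,0,0, 2.1,-2.8,0,0, 2.1,-2.8,0,0, 2.1,-2.8,0,0, 2.1,-2.8,0,0, 0,0,0,0]'
python3 go.py b .071 0 .271
```

```text
clock: 1.53
tcp_pos: [0.1524, -0.5282, 0.3235]
tcp_rot: [-3.132, 0.236, 0.0]
ft_force: [0.2, -0.9, -0.2]
grip_width: 0.0706
gripper_force: 0.0
clock: 2.37
tcp_pos: [0.4017, -0.2803, 0.3228]
tcp_rot: [3.133, -0.228, 0.001]
ft_force: [1.0, 0.1, -1.0]
grip_width: 0.0565
gripper_force: 0.0
clock: 3.2
tcp_pos: [0.6272, -0.055, 0.3198]
tcp_rot: [-3.131, 0.217, 0.003]
ft_force: [-0.2, 0.0, -0.3]
grip_width: 0.0563
gripper_force: 0.0
turn 0.006 then x 2.69 y -2.39 z 4.88 cm | tcp [0.627, -0.055, 0.32] yaw -0.139 w 0.0563 g 0.0 F [-0.212, 0.033, -0.322] t 3.2 j6 1.53
```

```bash
python3 -m jog '[1.3,-1.2,0,0, 1.3,-1.2,0,0, 0,0,0,0, 0,0,0,0]' >/dev/null
python3 go.py b .071 0 .271; python3 - <<'E'
from h import *
f=vision.grab_frame("scene"); cv2.imwrite("pics/k1.png",cv2.resize(f["color"][140:280,180:320,::-1],None,fx=4,fy=4,interpolation=cv2.INTER_CUBIC))
E
```

```text
turn 0.000 then x 0.33 y -0.52 z 5.07 cm | tcp [0.653, -0.04, 0.322] yaw -0.145 w 0.0566 g 0.0 F [-0.583, -0.824, 0.246] t 3.53 j6 1.57
```

View pics/k1.png

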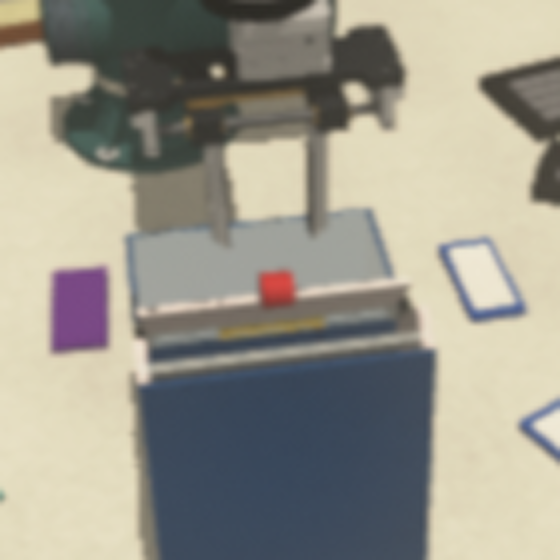

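Fingertips are at crop (222,240) and (318,235), with the knob between and below at (277,288). The roughly 5 mm y shift agrees with the computation, so I descend and pinch.

```bash
python3 -m jog '[0.3,-0.5,0.5,0, 0,0,1.5,0, 0,0,1.5,0, 0,0,1.5,0, 0,0,0,0, 0,0,0,0]' >/dev/null; python3 go.py b .071 0 .271
python3 -m jog '[0,0,0,0, 0,0,0,0, 0,0,0,0, 0,0,0,0, 0,0,0,0, 0,0,0,0]' 0 10; python3 go.py b .071 0 .271
```

```text
turn -0.001 then x 0.10 y -0.06 z 0.06 cm | tcp [0.656, -0.036, 0.272] yaw -0.146 w 0.0563 g 0.0 F [1.719, -0.143, -0.364] t 4.08 j6 1.58
clock: 4.58
tcp_pos: [0.6572, -0.0371, 0.2732]
tcp_rot: [3.129, -0.231, 0.002]
ft_force: [-0.2, -3.9, 1.5]
grip_width: 0.0242
gripper_force: 10.0
turn -0.002 then x -0.02 y -0.19 z 0.22 cm | tcp [0.657, -0.037, 0.273] yaw -0.147 w 0.0242 g 10.0 F [-0.207, -3.856, 1.46] t 4.58 j6 1.58
```

```bash
python3 -m jog '[-1.24,0,-0.71,0, -1.35,0,-0.47,0, -1.41,0,-0.22,0, -1.43,0,0.04,0, 0,0,0,0, 0,0,0,0]'; python3 -m jog '[-1.39,0,0.3,0, -1.32,0,0.55,0, -1.19,0,0.78,0, -1.03,0,0.99,0, 0,0,0,0, 0,0,0,0]'; python3 go.py b -.033 0 .236
```

```text
clock: 5.08
tcp_pos: [0.6025, -0.0288, 0.2858]
tcp_rot: [3.131, -0.23, -0.002]
ft_force: [-1.2, -5.5, -1.2]
grip_width: 0.0239
gripper_force: 10.0
clock: 5.58
tcp_pos: [0.5535, -0.0213, 0.2602]
tcp_rot: [3.131, -0.23, -0.004]
ft_force: [-3.3, -3.8, 1.6]
grip_width: 0.0239
gripper_force: 10.0
turn -0.001 then x 0.07 y -0.11 z 2.42 cm | tcp [0.554, -0.021, 0.26] yaw -0.146 w 0.0239 g 10.0 F [-3.259, -3.803, 1.636] t 5.58 j6 1.58
```

```bash
python3 -m jog '[-0.83,0,1.16,0, -0.61,0,1.29,0, 0,0,0,0, 0,0,0,0]'; python3 -m jog '[-0.2,0,0.65,0, 0,0,0,0, 0,0,0,0]';python3 go.py b -.05 0 .226
```

```text
clock: 5.92
tcp_pos: [0.5393, -0.0191, 0.2348]
tcp_rot: [3.131, -0.229, -0.006]
ft_force: [-4.0, -4.5, 0.1]
grip_width: 0.024
gripper_force: 10.0
clock: 6.17
tcp_pos: [0.5376, -0.0188, 0.2289]
tcp_rot: [3.131, -0.229, -0.005]
ft_force: [-3.7, -4.8, 0.3]
grip_width: 0.0241
gripper_force: 10.0
turn -0.001 then x -0.03 y -0.10 z 0.29 cm | tcp [0.538, -0.019, 0.229] yaw -0.146 w 0.0241 g 10.0 F [-3.708, -4.776, 0.254] t 6.17 j6 1.58
```

```bash
python3 -m jog '[-0.1,0,0.4,0, 0,0,0,0, 0,0,0,0]'|grep -E "pos|force"; python3 -m jog '[-0.05,0,0.3,0, 0,0,0,0, 0,0,0,0]'|grep -E "pos|force"
```

```text
tcp_pos: [0.5368, -0.0187, 0.2251]
ft_force: [-4.5, -4.6, 1.3]
gripper_force: 10.0
tcp_pos: [0.5362, -0.0186, 0.2222]
ft_force: [-4.1, -3.9, 2.4]
gripper_force: 10.0
```

```bash
python3 -m jog '[0,0,0.2,0, 0,0,0,0, 0,0,0,0]'|grep -E "pos|force"; 
```

```text
tcp_pos: [0.536, -0.0186, 0.2202]
ft_force: [-4.7, -4.0, 1.3]
gripper_force: 10.0
```

```bash
python3 -m jog '[0,0,0,0, 0,0,0,0, 0,0,0,0, 0,0,-1,0, 0,0,-3,0, 0,0,-4,0, 0,0,-4,0, 0,0,0,0, 0,0,0,0]' 0.8 10|grep -E "pos|force|width"; python3 go.py .378 -.274 .05 -.035
```

```text
tcp_pos: [0.5381, -0.0175, 0.3445]
ft_force: [0.3, -0.4, -0.1]
grip_width: 0.0748
gripper_force: 0.0
turn -0.110 then x -15.11 y 26.19 z 29.45 cm | tcp [0.538, -0.018, 0.344] yaw -0.145 w 0.0748 g 0.0 F [0.337, -0.445, -0.107] t 7.67 j6 1.58
```

```bash
python3 -m jog '[0,0,0,-0.11, -1.9,3.3,0,0, -1.9,3.3,0,0, -1.9,3.3,0,0, -1.9,3.3,0,0, -1.9,3.3,0,0, -1.9,3.3,0,0, -1.9,3.3,0,0, -1.8,3.1,0,0, 0,0,0,0]'|grep -E "pos|force|width"
python3 -m jog '[0,0,4,0, 0,0,4,0, 0,0,4,0, 0,0,4,0, 0,0,4,0, 0,0,4,0, 0,0,0,0, 0,0,0,0]'|grep -E "pos|force"
python3 go.py .378 -.274 .019 -.035
python3 - <<'E'
from h import *
f=vision.grab_frame("scene"); print(plates(f)); save(f,"s2.png",1.5)
f=vision.grab_frame("top"); print(plates(f))
E
```

```text
tcp_pos: [0.3734, -0.2783, 0.3378]
ft_force: [-0.1, -0.1, -0.6]
grip_width: 0.075
gripper_force: 0.0
tcp_pos: [0.375, -0.2718, 0.0969]
ft_force: [0.3, 0.4, 0.5]
gripper_force: 0.0
turn 0.000 then x 0.30 y 0.20 z 7.79 cm | tcp [0.375, -0.272, 0.097] yaw -0.035 w 0.0754 g 0.0 F [0.264, 0.397, 0.548] t 9.17 j6 0.86
[(-0.2997, 0.1139, 119, 43, -14.4, 66, [77, 104, 96]), (0.4075, 0.2472, 121, 56, -6.8, 76, [244, 237, 220]), (0.5645, 0.3865, 121, 56, 12.5, 95, [244, 238, 221]), (0.3825, -0.2748, 121, 55, -2.9, 106, [245, 239, 222]), (0.7448, 0.7437, 130, 56, 84.6, 387, [64, 95, 161]), (0.6558, 0.2388, 121, 57, 17.5, 140, [244, 238, 221]), (0.5459, -0.316, 119, 59, -62.8, 485, [68, 164, 147]), (0.6187, -0.4898, 139, 42, 60.8, 481, [45, 88, 163])]
[(0.828, 0.6931, 126, 54, 84.2, 329, [29, 61, 120]), (0.6521, 0.2402, 120, 55, 17.6, 145, [165, 172, 157]), (0.6793, -0.8922, 121, 48, -60.6, 99, [23, 28, 36]), (0.5603, 0.3889, 121, 56, 12.9, 163, [171, 178, 161]), (0.5409, -0.3153, 119, 57, -62.5, 369, [47, 119, 110]), (0.4534, -0.399, 94, 48, 48.8, 131, [56, 73, 70]), (0.4013, 0.2481, 120, 56, -6.7, 169, [165, 173, 159]), (0.3167, -0.2652, 96, 81, 5.7, 152, [41, 58, 66])]
```

View pics/s2.png

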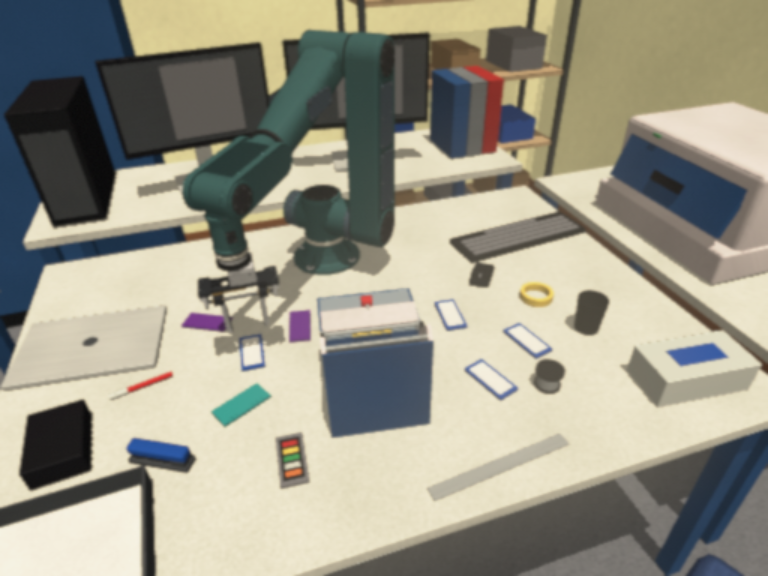

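The flap stays open (knob at (366,300) over the lid). The gripper straddles plate A at (251,351), so I descend and grip.

```bash
python3 -m jog '[0.3,0.2,2,0, 0,0,2,0, 0,0,2,0, 0,0,1.7,0, 0,0,0,0, 0,0,0,0]'|grep -E "pos|force"
python3 -m jog '[0,0,0,0, 0,0,0,0, 0,0,0,0, 0,0,0,0]' 0 20|grep -E "pos|force|width"; python3 go.py .378 -.274 .019 -.035
```

```text
tcp_pos: [0.3813, -0.2777, 0.0254]
ft_force: [-0.1, 0.3, 1.2]
gripper_force: 0.0
tcp_pos: [0.3807, -0.2765, 0.0249]
ft_force: [-1.7, 11.2, 19.0]
grip_width: 0.0517
gripper_force: 12.2
turn -0.000 then x -0.28 y -0.24 z 0.59 cm | tcp [0.381, -0.276, 0.025] yaw -0.035 w 0.0517 g 12.2 F [-1.745, 11.219, 19.045] t 10.1 j6 0.86
```

```bash
python3 -m jog '[0,0,0,0, 0,0,-1,0, 0,0,0,0, 0,0,0,0]' 0.85 20|grep -E "pos|force|width"; python3 go.py .379 -.274 .0195 -.035
python3 - <<'E'
from h import *
f=vision.grab_frame("scene"); print([p for p in plates(f) if abs(p[0]-.38)<.06 and p[1]<0])
E
```

```text
tcp_pos: [0.3802, -0.2771, 0.0339]
ft_force: [-0.3, -0.9, -0.7]
grip_width: 0.0753
gripper_force: 0.0
turn -0.000 then x -0.13 y -0.30 z 1.44 cm | tcp [0.38, -0.277, 0.034] yaw -0.035 w 0.0753 g 0.0 F [-0.263, -0.884, -0.689] t 10.43 j6 0.86
[(0.3818, -0.2746, 123, 54, -5.6, 89, [238, 230, 211])]
```

```bash
python3 -m jog '[-0.1,-0.3,0.7,0, 0,0,0.7,0, 0,0,0,0, 0,0,0,0, 0,0,0,0]'>/dev/null; python3 go.py .379 -.274 .0195 -.035
```

```text
turn -0.000 then x 0.08 y 0.11 z -0.16 cm | tcp [0.378, -0.273, 0.018] yaw -0.035 w 0.0800 g 0.0 F [-0.096, -0.113, 0.154] t 10.9 j6 0.86
```

```bash
python3 -m jog '[0,0,0,0, 0,0,0,0, 0,0,0,0, 0,0,0,0, 0,0,0,0]' 0 20|grep -E "pos|force|width"; python3 -m jog '[0,0,-1,0, 0,0,-4,0, 0,0,-4,0, 0,0,-4,0, 0,0,-4,0, 0,0,-4,0, 0,0,-4,0, 0,0,-4,0, 0,0,0,0]' |grep -E "pos|force|width"; python3 go.py b .095 0 .33;
```

```text
tcp_pos: [0.3788, -0.2734, 0.0189]
ft_force: [-0.4, -0.4, 0.5]
grip_width: 0.0561
gripper_force: 20.0
tcp_pos: [0.3806, -0.2748, 0.3194]
ft_force: [0.5, 0.3, 0.0]
grip_width: 0.0557
gripper_force: 20.0
turn 0.110 then x 26.32 y -27.70 z -1.06 cm | tcp [0.381, -0.275, 0.319] yaw -0.035 w 0.0557 g 20.0 F [0.458, 0.323, 0.044] t 12.07 j6 0.86
```

```bash
python3 -m jog '[0,0,-1,0.11, 2.5,-2.8,0,0, 2.5,-2.8,0,0, 2.5,-2.8,0,0, 2.5,-2.8,0,0, 2.5,-2.8,0,0, 2.5,-2.8,0,0, 2.5,-2.8,0,0, 2.5,-2.8,0,0, 2.5,-2.8,0,0]' |grep -E "pos|force|width"; python3 -m jog '[2.5,-2.4,0,0, 0,0,0,0, 0,0,0,0]' |grep -E "force|width"; python3 go.py b .088 -.002 .265;
```

```text
tcp_pos: [0.6387, -0.0549, 0.3187]
ft_force: [1.6, -0.8, -1.2]
grip_width: 0.0553
gripper_force: 20.0
ft_force: [-0.7, -1.1, -1.0]
grip_width: 0.0557
gripper_force: 20.0
turn 0.002 then x 0.77 y 0.36 z 5.10 cm | tcp [0.667, -0.035, 0.316] yaw -0.143 w 0.0557 g 20.0 F [-0.695, -1.072, -0.986] t 13.15 j6 1.58
```

```bash
python3 -m jog '[0.8,0.4,0,0, 0,0,2,0, 0,0,2,0, 0,0,1,0, 0,0,0,0, 0,0,0,0]' - 8 >/dev/null; python3 go.py b .088 -.002 .237; python3 -m jog '[0,0,0.5,0, 0,0,0.5,0, 0,0,0,0, 0,0,0,0]' |grep -E "pos|force|width";  python3 go.py b .088 -.002 .237; python3 -c "
from h import *
f=vision.grab_frame('scene'); cv2.imwrite('pics/r1.png',cv2.resize(f['color'][150:270,190:310,::-1],None,fx=4,fy=4,interpolation=cv2.INTER_CUBIC))"
```

```text
turn -0.001 then x 0.10 y -0.27 z 3.20 cm | tcp [0.672, -0.042, 0.269] yaw -0.146 w 0.0559 g 8.0 F [-0.426, 0.062, -0.124] t 13.65 j6 1.57
tcp_pos: [0.6733, -0.0415, 0.259]
ft_force: [-0.5, -0.7, -0.5]
grip_width: 0.056
gripper_force: 8.0
turn -0.000 then x 0.02 y -0.19 z 2.20 cm | tcp [0.673, -0.042, 0.259] yaw -0.145 w 0.0560 g 8.0 F [-0.539, -0.68, -0.453] t 13.98 j6 1.57
```

View pics/r1.png

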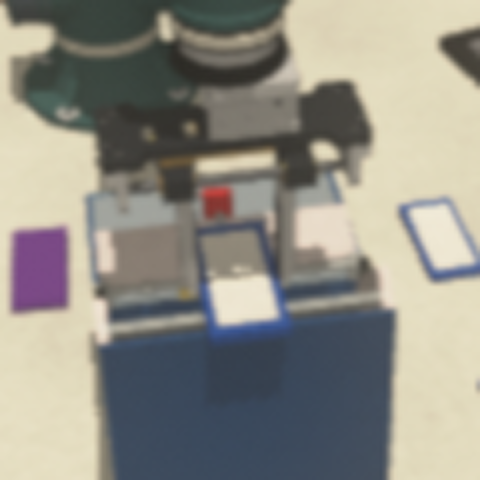

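The plate is horizontal over the ramp, its rear edge at crop (210–292,330) centred on the ramp's back edge (100–395). I lower it in small steps.

```bash
for i in 1; do python3 -m jog '[0,-0.1,0.5,0, 0,0,0.3,0, 0,0,0,0]' |grep -E "pos|ft_force|width"; python3 -m jog '[0,0,0.4,0, 0,0,0.4,0, 0,0,0,0]' |grep -E "pos|ft_force|width"; done;  python3 go.py b .088 -.002 .237; python3 -c "
from h import *
f=vision.grab_frame('scene'); cv2.imwrite('pics/r2.png',cv2.resize(f['color'][150:270,190:310,::-1],None,fx=4,fy=4,interpolation=cv2.INTER_CUBIC))"
```

```text
tcp_pos: [0.6737, -0.0406, 0.2505]
ft_force: [1.6, -0.0, 0.4]
grip_width: 0.0553
tcp_pos: [0.6732, -0.0403, 0.2418]
ft_force: [-0.1, 0.3, 1.2]
grip_width: 0.0564
turn -0.000 then x 0.05 y -0.07 z 0.48 cm | tcp [0.673, -0.04, 0.242] yaw -0.145 w 0.0564 g 8.0 F [-0.11, 0.279, 1.163] t 14.53 j6 1.57
```

View pics/r2.png

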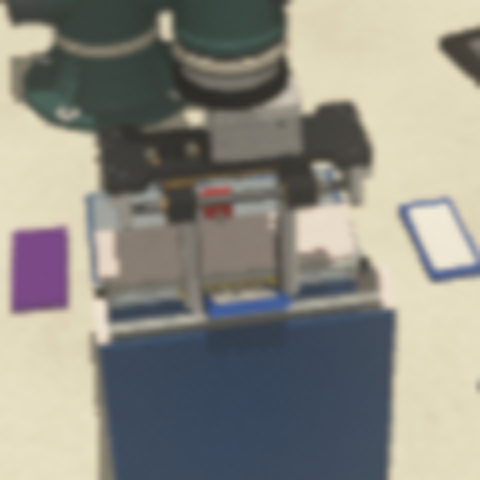

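The plate is pivoting as planned; its rear edge is seen nearly end-on at crop (248,303). A bit lower, then release.

```bash
python3 -m jog '[0,0,0.4,0, 0,0,0,0, 0,0,0,0]' |grep -E "pos|ft_force|width"; python3 -m jog '[0,0,0,0, 0,0,0,0, 0,0,0,0, 0,0,0,0, 0,0,0,0]' 0.8 |grep -E "pos|ft_force|width"; python3 -m jog '[0,0,-3,0, 0,0,-3,0, 0,0,-4,0, 0,0,0,0]' |grep -E "pos|ft_force|width"; python3 -c "
from h import *
f=vision.grab_frame('scene'); cv2.imwrite('pics/r3.png',cv2.resize(f['color'][150:270,190:310,::-1],None,fx=4,fy=4,interpolation=cv2.INTER_CUBIC)); print(plates(f))"
```

```text
tcp_pos: [0.6736, -0.0403, 0.2403]
ft_force: [-1.9, 0.3, 5.9]
grip_width: 0.0561
tcp_pos: [0.6728, -0.0393, 0.2392]
ft_force: [-3.9, 3.2, 5.0]
grip_width: 0.0747
tcp_pos: [0.6753, -0.041, 0.3474]
ft_force: [-0.4, -0.5, 2.7]
grip_width: 0.0753
[(0.4075, 0.2472, 121, 56, -6.8, 75, [237, 230, 210]), (0.5645, 0.3865, 121, 56, 12.5, 94, [238, 231, 211]), (0.7449, 0.7436, 130, 55, 84.2, 384, [60, 90, 152]), (0.6558, 0.2388, 121, 57, 17.5, 139, [238, 231, 211]), (0.5459, -0.316, 119, 59, -62.8, 484, [64, 155, 140]), (0.6184, -0.4904, 138, 42, 60.8, 478, [42, 83, 155])]
```

View pics/r3.png

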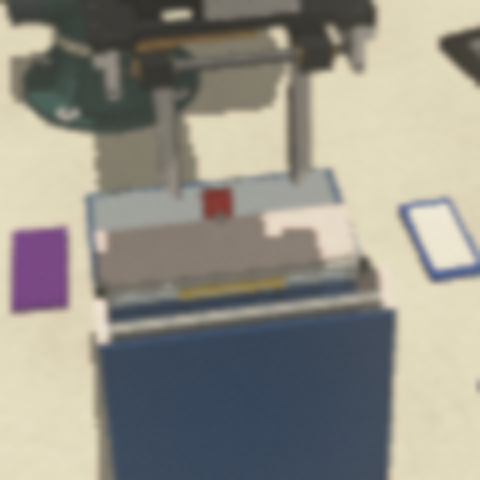

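```bash
python3 go.py .4045 .2477 .12 -.118; python3 go.py .6540 .2395 .12 .304;  python3 go.py .5624 .3876 .12 .222
```

```text
turn -0.027 then x -30.27 y -25.48 z 22.43 cm | tcp [0.675, -0.041, 0.344] yaw -0.145 w 0.0752 g 0.0 F [0.557, -0.544, 0.371] t 15.63 j6 1.57
turn -0.449 then x 6.38 y -27.39 z 22.43 cm | tcp [0.675, -0.041, 0.344] yaw -0.145 w 0.0752 g 0.0 F [0.557, -0.544, 0.371] t 15.63 j6 1.57
turn -0.367 then x -1.56 y -44.28 z 22.43 cm | tcp [0.675, -0.041, 0.344] yaw -0.145 w 0.0752 g 0.0 F [0.557, -0.544, 0.371] t 15.63 j6 1.57
```

The ramp is clear and the plate has gone through. Next plate is at (.654,.240).

```bash
python3 -m jog '[0,0,0,-0.112, 0,0,0,-0.112, 0,0,0,-0.112, 0,0,0,-0.113, 0.8,-3.4,0,0, 0.8,-3.4,0,0, 0.8,-3.4,0,0, 0.8,-3.4,0,0, 0.8,-3.4,0,0, 0.8,-3.4,0,0]' |grep -E "pos"; python3 -m jog '[0.8,-3.4,0,0, 0.8,-3.4,0,0, 0,0,4,0, 0,0,4,0, 0,0,4,0, 0,0,4,0, 0,0,4,0, 0,0,3,0, 0,0,0,0, 0,0,0,0]' |grep -E "pos";  python3 go.py .6540 .2395 .0185 .304; python3 -c "
from h import *
for n in ('scene','top'):
    f=vision.grab_frame(n); print([p[:5] for p in plates(f)])"
```

```text
tcp_pos: [0.6581, 0.1699, 0.336]
tcp_pos: [0.6511, 0.2374, 0.1043]
turn -0.000 then x 0.34 y -0.11 z 8.58 cm | tcp [0.651, 0.237, 0.104] yaw 0.304 w 0.0753 g 0.0 F [-0.495, 0.708, 0.714] t 17.3 j6 1.54
[(-0.3808, 0.178, 107, 47, -10.2), (0.7448, 0.7437, 130, 56, 84.6), (0.6558, 0.2386, 121, 58, 17.6), (0.5459, -0.316, 119, 59, -62.8), (0.6187, -0.4898, 139, 42, 60.8)]
[(0.8471, 0.3258, 103, 67, -74.9), (0.8281, 0.6938, 126, 54, 83.8), (0.6834, -0.8973, 99, 53, -65.8), (0.5603, 0.3889, 121, 56, 12.9), (0.5418, -0.315, 119, 55, -62.5), (0.3625, 0.0756, 97, 44, -47.6), (-0.0503, 0.0848, 116, 82, 21.8)]
```

```bash
python3 -m jog '[0.3,-0.1,3,0, 0,0,3,0, 0,0,1.5,0, 0,0,0.7,0, 0,0,0,0, 0,0,0,0, 0,0,0,0]' |grep -E "pos|ft_f";  python3 go.py .6540 .2395 .0185 .304
```

```text
tcp_pos: [0.6579, 0.2406, 0.0304]
ft_force: [0.2, 0.0, 0.8]
turn -0.000 then x -0.41 y -0.02 z 1.19 cm | tcp [0.658, 0.241, 0.03] yaw 0.304 w 0.0749 g 0.0 F [0.238, 0.034, 0.846] t 17.98 j6 1.54
```

```bash
python3 -m jog '[-0.2,0,0.5,0, 0,0,0.4,0, 0,0,0,0, 0,0,0,0, 0,0,0,0, 0,0,0,0]' |grep -E "pos|ft_f";  python3 go.py .6540 .2395 .0185 .304
```

```text
tcp_pos: [0.654, 0.2394, 0.0179]
ft_force: [0.1, 0.0, 0.8]
turn -0.000 then x 0.01 y -0.00 z -0.06 cm | tcp [0.654, 0.239, 0.018] yaw 0.304 w 0.0753 g 0.0 F [0.135, 0.05, 0.812] t 18.48 j6 1.54
```

```bash
python3 -m jog '[0,0,0,0, 0,0,0,0, 0,0,0,0, 0,0,0,0, 0,0,0,0]' 0 20|grep -E "pos|force|width"; python3 -m jog '[0,0,-1,0, 0,0,-4,0, 0,0,-4,0, 0,0,-4,0, 0,0,-4,0, 0,0,-4,0, 0,0,-4,0, 0,0,-4,0, 0,0,-1,0, 0,0,0,0]' |grep -E "pos|force|width"; python3 go.py b .088 -.002 .33;
```

```text
tcp_pos: [0.654, 0.2393, 0.0179]
ft_force: [-0.1, -0.8, 0.3]
grip_width: 0.0553
gripper_force: 20.0
tcp_pos: [0.6548, 0.2398, 0.3254]
ft_force: [0.3, -0.2, -0.6]
grip_width: 0.0554
gripper_force: 20.0
turn 0.449 then x 5.91 y 27.38 z -0.46 cm | tcp [0.655, 0.24, 0.325] yaw 0.304 w 0.0554 g 20.0 F [0.321, -0.167, -0.587] t 19.73 j6 1.54
```

```bash
python3 -m jog '[0,0,0,0.112, 0,0,0,0.112, 0,0,0,0.112, 0,0,0,0.113, 0.7,3.4,0,0, 0.7,3.4,0,0, 0.7,3.4,0,0, 0.7,3.4,0,0, 0.7,3.4,0,0, 0.7,3.4,0,0]' |grep -E "pos"; python3 -m jog '[0.8,3.4,0,0, 0.8,3.4,0,0, 0,0,2,0, 0,0,2,0, 0,0,2,0, 0,0,0,0, 0,0,0,0, 0,0,0,0]' - 8|grep -E "pos";  python3 go.py b .088 -.002 .259
```

```text
tcp_pos: [0.6651, 0.03, 0.3153]
tcp_pos: [0.6718, -0.0378, 0.2579]
turn 0.000 then x 0.22 y 0.16 z -0.11 cm | tcp [0.672, -0.038, 0.258] yaw -0.145 w 0.0562 g 8.0 F [-0.78, 0.555, -0.547] t 21.23 j6 1.58
```

```bash
python3 -m jog '[0.2,0.2,0,0, 0,0,0.5,0, 0,0,0.5,0, 0,0,0.4,0, 0,0,0,0, 0,0,0,0]' |grep -E "pos|ft_force|width"; python3 -m jog '[0,0,0.5,0, 0,0,0,0, 0,0,0,0]' |grep -E "pos|ft_force|width"; python3 go.py b .088 -.002 .238
```

```text
tcp_pos: [0.6734, -0.0403, 0.2436]
ft_force: [-0.8, 0.8, -0.3]
grip_width: 0.0559
tcp_pos: [0.6738, -0.0403, 0.2406]
ft_force: [-0.2, 0.1, 5.1]
grip_width: 0.056
turn -0.000 then x -0.01 y -0.06 z 0.26 cm | tcp [0.674, -0.04, 0.241] yaw -0.145 w 0.0560 g 10.5 F [-0.226, 0.098, 5.084] t 21.98 j6 1.57
```

Same state as for the first plate, so release, lift, and move toward the third at (.5624,.3876).

```bash
python3 -m jog '[0,0,0,0, 0,0,0,0, 0,0,0,0, 0,0,0,0, 0,0,0,0]' 0.8 |grep -E "pos|ft_force|width"; python3 -m jog '[0,0,-3,0, 0,0,-3,0, 0,0,-4,0, 0,0,0,0]' |grep -E "pos|ft_force"; python3 -c "
from h import *
f=vision.grab_frame('scene'); a=f['color'][150:270,190:310,::-1]
g=vision.grab_frame('top'); b=g['color'][110:210,210:310,::-1]
cv2.imwrite('pics/r4.png',np.hstack([cv2.resize(a,(400,400)),cv2.resize(b,(400,400))])); print([p[:5] for p in plates(f)],[p[:5] for p in plates(g)])"
python3 go.py .5624 .3876 .12 .222
```

```text
tcp_pos: [0.6728, -0.0393, 0.2393]
ft_force: [-3.2, 3.3, 5.5]
grip_width: 0.0751
tcp_pos: [0.6753, -0.0409, 0.3473]
ft_force: [-0.5, 0.2, 1.9]
[(0.4075, 0.2472, 121, 56, -6.8), (0.5645, 0.3865, 121, 56, 12.5), (0.7449, 0.7436, 130, 55, 84.2), (0.5459, -0.316, 119, 59, -62.8), (0.6184, -0.4904, 138, 42, 60.8)] [(0.8283, 0.693, 127, 54, 84.2), (0.7782, 0.8771, 93, 48, 1.6), (0.5603, 0.3889, 121, 56, 12.9), (0.5417, -0.3151, 119, 55, -62.3), (0.4014, 0.2483, 120, 56, -7.1), (0.3136, -0.1405, 108, 42, -10.3)]
turn -0.367 then x -1.51 y -44.25 z 22.07 cm | tcp [0.675, -0.041, 0.341] yaw -0.145 w 0.0752 g 0.0 F [0.146, 0.788, -0.398] t 22.83 j6 1.57
```

View pics/r4.png

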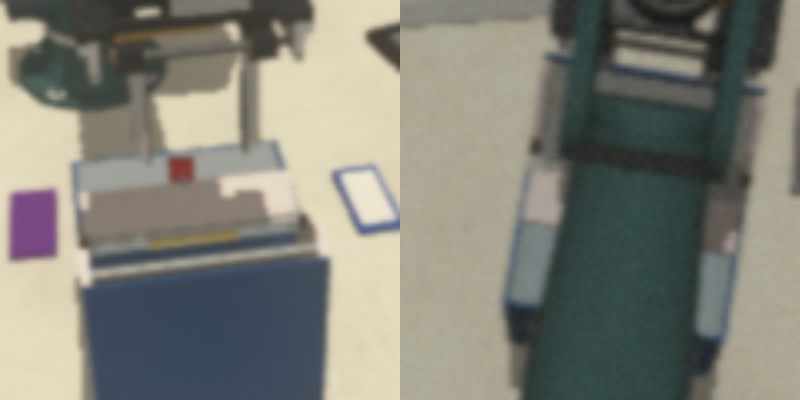

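The second plate is through as well: ramp empty, yellow strip visible at (193,240), flap still open. On to the third.

```bash
python3 -m jog '[0,0,0,-0.122, 0,0,0,-0.122, 0,0,0,-0.123, -0.1,-3.7,0,0, -0.1,-3.7,0,0, -0.1,-3.7,0,0, -0.1,-3.7,0,0, -0.1,-3.7,0,0, -0.1,-3.7,0,0, -0.1,-3.7,0,0]' |grep -E "pos"; python3 -m jog '[-0.2,-3.7,0,0, -0.2,-3.7,0,0, -0.2,-3.7,0,0, -0.2,-3.7,0,0, -0.1,-3.6,0,0, 0,0,4,0, 0,0,4,0, 0,0,4,0, 0,0,4,0, 0,0,4,0]' |grep -E "pos"; python3 -m jog '[0,0,0,0, 0,0,0,0, 0,0,0,0]'|grep pos; python3 go.py .5624 .3876 .0185 .222; python3 -c "
from h import *
for n in ('scene','top'):
    f=vision.grab_frame(n); print([p[:5] for p in plates(f)])"
```

```text
tcp_pos: [0.6088, 0.2121, 0.3352]
tcp_pos: [0.5588, 0.3874, 0.1333]
tcp_pos: [0.5613, 0.3885, 0.1401]
turn -0.000 then x 0.09 y 0.11 z 12.16 cm | tcp [0.561, 0.389, 0.14] yaw 0.222 w 0.0753 g 0.0 F [0.926, 0.883, -0.026] t 24.75 j6 1.87
[(0.4055, 0.2475, 125, 56, -6.8), (0.5747, 0.3714, 128, 52, 33.9), (0.7449, 0.7436, 130, 55, 84.2), (0.5459, -0.316, 119, 59, -62.8), (0.6185, -0.4901, 138, 42, 60.8)]
[(0.8281, 0.6938, 126, 54, 83.8), (0.6851, -0.9002, 104, 49, -63.2), (0.5416, -0.315, 118, 55, -62.3), (0.4006, 0.2497, 123, 58, -5.7), (-0.0685, 0.0779, 96, 77, 20.2)]
```

```bash
python3 -c "
from h import *
f=vision.grab_frame('scene'); c=f['color'].astype(int)
print([(ic(ray(f,d['pixel'],.004)),round(d['conf'],2)) for d in vision.spot_point('exhibit3_centre',f)])
cv2.imwrite('pics/p3.png',cv2.resize(f['color'][170:290,280:400,::-1],None,fx=4,fy=4,interpolation=cv2.INTER_CUBIC))"
```

```text
[([0.527, 0.394, 0.004], 0.89)]
```

View pics/p3.png

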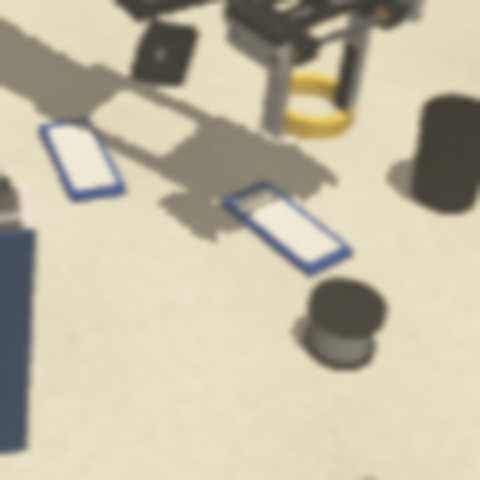

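The plate at crop (287,228) is partly in the gripper's shadow, which explains the odd fit. I check its position from the corners.

```bash
python3 -c "
from h import *
f=vision.grab_frame('scene')
for q in [(222,203),(270,182),(352,250),(310,274),(288.5,227)]: print(ic(ray(f,(280+q[0]/4-.4,170+q[1]/4-.4),.006)))
c,s=math.cos(.222),math.sin(.222)
print(((proj(f,[[.5624+a*c-b*s,.3876+a*s+b*c,.006] for a,b in [(-.06,.028),(-.06,-.028),(.06,-.028),(.06,.028)]])-[280,170]+.4)*4).round().tolist())"
```

```text
[0.514, 0.348, 0.006]
[0.501, 0.407, 0.006]
[0.613, 0.428, 0.006]
[0.628, 0.375, 0.006]
[0.565, 0.39, 0.006]
[[264.0, 181.0], [220.0, 201.0], [308.0, 274.0], [353.0, 252.0]]
```

Not moved, so I descend and grip.

```bash
python3 -m jog '[0.1,0.1,3,0, 0,0,3,0, 0,0,3,0, 0,0,1.5,0, 0,0,0,0, 0,0,0,0, 0,0,0,0, 0,0,0,0]' |grep -E "pos|ft_f";  python3 go.py .5624 .3876 .0185 .222
```

```text
tcp_pos: [0.5636, 0.3885, 0.0372]
ft_force: [-0.8, -0.4, -0.3]
turn -0.000 then x -0.13 y 0.06 z 1.87 cm | tcp [0.564, 0.388, 0.037] yaw 0.222 w 0.0752 g 0.0 F [-0.753, -0.417, -0.326] t 25.67 j6 1.87
```

```bash
python3 -m jog '[-0.1,0,0.8,0, 0,0,0.7,0, 0,0,0.2,0, 0,0,0,0, 0,0,0,0, 0,0,0,0]' |grep -E "pos|ft_f";  python3 go.py .5624 .3876 .0185 .222
```

```text
tcp_pos: [0.5608, 0.3873, 0.0173]
ft_force: [-2.2, -0.9, 4.4]
turn -0.000 then x 0.16 y 0.01 z -0.12 cm | tcp [0.561, 0.387, 0.017] yaw 0.222 w 0.0752 g 2.2 F [-2.203, -0.902, 4.37] t 26.17 j6 1.87
```

```bash
python3 -m jog '[0,0,-0.1,0, 0,0,0,0, 0,0,0,0, 0,0,0,0, 0,0,0,0]' 0 20|grep -E "pos|force|width"; python3 -m jog '[0,0,-1,0, 0,0,-4,0, 0,0,-4,0, 0,0,-4,0, 0,0,-4,0, 0,0,-4,0, 0,0,-4,0, 0,0,-4,0, 0,0,-2,0, 0,0,0,0]' |grep -E "pos|force|width"; python3 go.py b .088 -.002 .33;
```

```text
tcp_pos: [0.5607, 0.3873, 0.0174]
ft_force: [-0.6, -0.3, -0.4]
grip_width: 0.0559
gripper_force: 20.1
tcp_pos: [0.5618, 0.3878, 0.3364]
ft_force: [0.3, 0.9, 0.3]
grip_width: 0.0556
gripper_force: 20.0
turn 0.367 then x 17.26 y 40.68 z 0.64 cm | tcp [0.562, 0.388, 0.336] yaw 0.222 w 0.0556 g 20.0 F [0.286, 0.936, 0.331] t 27.42 j6 1.87
```

```bash
python3 -m jog '[0,0,0,0.122, 0,0,0,0.122, 0,0,0,0.123, 1.4,3.4,0,0, 1.4,3.4,0,0, 1.4,3.4,0,0, 1.4,3.4,0,0, 1.4,3.4,0,0, 1.4,3.4,0,0, 1.4,3.4,0,0]' |grep -E "pos"; python3 -m jog '[1.5,3.4,0,0, 1.5,3.4,0,0, 1.5,3.4,0,0, 1.5,3.4,0,0, 1.5,3.3,0,0, 0,0,2,0, 0,0,2,0, 0,0,0,0, 0,0,0,0, 0,0,0,0]' - 8|grep -E "pos";  python3 go.py b .088 -.002 .259
```

```text
tcp_pos: [0.6228, 0.1358, 0.3251]
tcp_pos: [0.6728, -0.04, 0.2876]
turn 0.000 then x 0.09 y -0.05 z 2.86 cm | tcp [0.673, -0.04, 0.288] yaw -0.145 w 0.0559 g 8.0 F [-0.178, 0.144, -0.231] t 29.08 j6 1.57
```

```bash
python3 -m jog '[0.1,0,0.9,0, 0,0,0.9,0, 0,0,0.9,0, 0,0,0.6,0, 0,0,0.5,0, 0,0,0.4,0, 0,0,0,0, 0,0,0,0]' |grep -E "pos|ft_force|width";  python3 go.py b .088 -.002 .239
```

```text
tcp_pos: [0.6739, -0.0407, 0.2456]
ft_force: [0.1, 0.0, -0.4]
grip_width: 0.056
turn -0.000 then x -0.03 y -0.10 z 0.66 cm | tcp [0.674, -0.041, 0.246] yaw -0.145 w 0.0560 g 8.0 F [0.052, 0.026, -0.368] t 29.75 j6 1.57
```

```bash
python3 -m jog '[0,0,0.4,0, 0,0,0.2,0, 0,0,0,0, 0,0,0,0]' |grep -E "pos|ft_force"; python3 -m jog '[0,0,0,0, 0,0,0,0, 0,0,0,0, 0,0,0,0, 0,0,0,0]' 0.8 |grep -E "pos|ft_force|width"; python3 -m jog '[0,0,-3,0, 0,0,-3,0, 0,0,-4,0, 0,0,0,0]' |grep -E "pos|ft_force"; python3 -c "
from h import *
f=vision.grab_frame('scene'); g=vision.grab_frame('top');cv2.imwrite('pics/r5.png',cv2.resize(f['color'][150:270,190:310,::-1],None,fx=4,fy=4)); print([p[:5] for p in plates(f)],[p[:5] for p in plates(g)])
r=cv2.imread('pics/r3.png')[::4,::4][::1]; a=cv2.resize(f['color'][150:270,190:310,::-1],None,fx=4,fy=4)
r3=cv2.imread('pics/r3.png'); d=np.abs(r3.astype(int)-a)[180:340,90:400]; print('diff vs empty ramp',d.mean(), (d.max(2)>60).sum())"
python3 go.py .4045 .2480 .12 -.12
```

```text
tcp_pos: [0.6743, -0.0408, 0.2413]
ft_force: [-0.9, -0.1, 3.9]
tcp_pos: [0.6734, -0.0399, 0.2399]
ft_force: [-4.4, 4.1, 5.1]
grip_width: 0.0748
tcp_pos: [0.6762, -0.0415, 0.3483]
ft_force: [-0.7, 0.1, 2.1]
[(0.4075, 0.2472, 121, 56, -6.8), (0.7449, 0.7436, 130, 55, 84.2), (0.5459, -0.316, 119, 59, -62.8), (0.6188, -0.4899, 139, 41, 60.8)] [(0.8281, 0.6937, 126, 54, 84.1), (0.6752, -0.8953, 125, 47, -53.1), (0.5417, -0.3151, 119, 55, -62.3), (0.4013, 0.2481, 120, 56, -6.7), (0.3131, -0.1418, 108, 43, -11.3)]
diff vs empty ramp 1.4895228494623656 0
turn -0.026 then x -30.35 y -25.48 z 22.17 cm | tcp [0.675, -0.041, 0.342] yaw -0.146 w 0.0751 g 0.0 F [0.026, -0.081, -0.526] t 30.93 j6 1.57
```

Third is in (the ramp matches the empty view). Last plate at (.4045,.248).

```bash
python3 -m jog '[0,0,0,-0.026, -2.8,-2.3,0,0, -2.8,-2.3,0,0, -2.8,-2.3,0,0, -2.8,-2.3,0,0, -2.8,-2.3,0,0, -2.8,-2.3,0,0, -2.8,-2.3,0,0, -2.8,-2.3,0,0, -2.8,-2.3,0,0]' |grep -E "pos"; python3 -m jog '[-2.6,-2.3,0,0, -2.5,-2.3,0,0, 0,0,4,0, 0,0,4,0, 0,0,4,0, 0,0,4,0, 0,0,4,0, 0,0,2,0, 0,0,0,0, 0,0,0,0]' |grep -E "pos"; python3 go.py .4045 .2480 .0185 -.12; python3 -c "
from h import *
for n in ('scene','top'):
    f=vision.grab_frame(n); print([p[:5] for p in plates(f)])
    d=vision.spot_point('exhibit4_centre',f);print([(ic(ray(f,e['pixel'],.004)[:2]),round(e['conf'],2)) for e in d])"
```

```text
tcp_pos: [0.447, 0.1955, 0.3366]
tcp_pos: [0.4017, 0.2456, 0.1168]
turn 0.001 then x 0.25 y -0.27 z 9.83 cm | tcp [0.402, 0.246, 0.117] yaw -0.119 w 0.0754 g 0.0 F [-0.18, -0.201, 1.271] t 32.6 j6 2.12
[(0.4213, 0.2456, 93, 56, -7.0), (0.7449, 0.7436, 130, 55, 84.2), (0.5459, -0.316, 119, 59, -62.8), (0.6187, -0.4898, 139, 42, 60.8)]
[([0.402, 0.02], 0.65)]
[(0.8283, 0.6931, 126, 54, 84.2), (0.5415, -0.3147, 119, 55, -62.3), (0.4939, 0.3435, 105, 73, -69.8), (-0.2036, 0.2329, 150, 81, -88.9)]
[([0.283, 0.394], 0.22)]
```

```bash
python3 -m jog '[0.2,-0.2,3,0, 0,0,3,0, 0,0,2,0, 0,0,0.8,0, 0,0,0,0, 0,0,0,0, 0,0,0,0, 0,0,0,0]' |grep -E "pos|ft_f";  python3 go.py .4045 .2480 .0185 -.12
```

```text
tcp_pos: [0.4071, 0.2491, 0.034]
ft_force: [-0.2, 0.3, 1.7]
turn 0.001 then x -0.25 y 0.14 z 1.55 cm | tcp [0.407, 0.249, 0.034] yaw -0.119 w 0.0751 g 0.0 F [-0.162, 0.344, 1.673] t 33.47 j6 2.12
```

```bash
python3 -m jog '[-0.2,0.1,0.8,0, 0,0,0.4,0, 0,0,0.2,0, 0,0,0,0, 0,0,0,0, 0,0,0,0]' |grep -E "pos|ft_f";  python3 go.py .4045 .2480 .0185 -.12
```

```text
tcp_pos: [0.4034, 0.2476, 0.0177]
ft_force: [0.0, -0.0, -0.2]
turn 0.001 then x 0.11 y -0.05 z -0.08 cm | tcp [0.403, 0.248, 0.018] yaw -0.119 w 0.0754 g 0.0 F [0.001, -0.016, -0.222] t 33.97 j6 2.12
```

```bash
python3 -m jog '[0.1,0,0,0, 0,0,0,0, 0,0,0,0, 0,0,0,0, 0,0,0,0]' 0 20|grep -E "pos|force|width"; python3 -m jog '[0,0,-1,0, 0,0,-4,0, 0,0,-4,0, 0,0,-4,0, 0,0,-4,0, 0,0,-4,0, 0,0,-4,0, 0,0,-4,0, 0,0,-2,0.026, 0,0,0,0]' |grep -E "pos|force|width"; python3 go.py b .088 -.002 .33;
```

```text
tcp_pos: [0.4045, 0.2473, 0.0178]
ft_force: [1.2, -0.4, 0.8]
grip_width: 0.0558
gripper_force: 20.0
tcp_pos: [0.4058, 0.2482, 0.335]
ft_force: [0.4, -0.2, -0.2]
grip_width: 0.0557
gripper_force: 20.0
turn -0.001 then x 30.68 y 24.62 z 0.50 cm | tcp [0.406, 0.248, 0.335] yaw -0.146 w 0.0557 g 20.0 F [0.449, -0.244, -0.189] t 35.22 j6 2.15
```

```bash
python3 -m jog '[2.8,2.2,0,0, 2.8,2.2,0,0, 2.8,2.2,0,0, 2.8,2.2,0,0, 2.8,2.2,0,0, 2.8,2.2,0,0, 2.8,2.2,0,0, 2.8,2.2,0,0, 2.8,2.2,0,0, 2.8,2.4,0,0]' |grep -E "pos"; python3 -m jog '[2.7,2.4,0,0, 0,0,2,0, 0,0,2,0, 0,0,0,0, 0,0,0,0, 0,0,0,0]' - 8|grep -E "pos";  python3 go.py b .088 -.002 .259
```

```text
tcp_pos: [0.6497, -0.0137, 0.3255]
tcp_pos: [0.6723, -0.04, 0.2881]
turn 0.000 then x 0.14 y -0.05 z 2.91 cm | tcp [0.672, -0.04, 0.288] yaw -0.145 w 0.0561 g 8.0 F [-0.247, 0.344, 1.376] t 36.55 j6 1.57
```

```bash
python3 -m jog '[0.1,0,0.9,0, 0,0,0.9,0, 0,0,0.9,0, 0,0,0.6,0, 0,0,0.5,0, 0,0,0.4,0, 0,0,0,0, 0,0,0,0]' |grep -E "pos|ft_force|width"; python3 -m jog '[0,0,0.3,0, 0,0,0.3,0, 0,0,0,0, 0,0,0,0]' |grep -E "pos|ft_force"; python3 go.py b .088 -.002 .239
```

```text
tcp_pos: [0.6734, -0.0406, 0.2456]
ft_force: [-0.1, -0.2, -1.2]
grip_width: 0.0559
tcp_pos: [0.6737, -0.0406, 0.2409]
ft_force: [-0.9, 0.0, 4.0]
turn -0.000 then x -0.01 y -0.09 z 0.19 cm | tcp [0.674, -0.041, 0.241] yaw -0.145 w 0.0558 g 9.6 F [-0.869, 0.011, 4.001] t 37.55 j6 1.57
```

```bash
python3 -m jog '[0,0,0,0, 0,0,0,0, 0,0,0,0, 0,0,0,0, 0,0,0,0]' 0.8 |grep -E "pos|ft_force|width"; python3 -m jog '[0,0,-3,0, 0,0,-3,0, 0,0,-4,0, 0,3.5,0,0, 0,3.5,0,0, 0,3.5,0,0, 0,3.5,0,0, 0,3.5,0,0, 0,3.5,0,0, 0,3.5,0,0]' |grep -E "pos|ft_force"; python3 -m jog '[0,0,0,0, 0,0,0,0]'|grep pos; python3 -c "
from h import *
f=vision.grab_frame('scene'); g=vision.grab_frame('top'); print([p[:5] for p in plates(f)],[p[:5] for p in plates(g)])
cv2.imwrite('pics/r6.png',np.hstack([cv2.resize(f['color'][170:290,190:310,::-1],(400,400)),cv2.resize(g['color'][110:210,210:310,::-1],(400,400))]))
print([(ic(e['pixel']),round(e['conf'],2)) for e in vision.spot_point('exhibit4_centre',g)])"; python3 go.py b -.051 0 .222
```

```text
tcp_pos: [0.6731, -0.04, 0.2399]
ft_force: [-3.0, 2.5, 3.2]
grip_width: 0.0747
tcp_pos: [0.638, -0.2853, 0.3388]
ft_force: [1.0, 0.1, 0.6]
tcp_pos: [0.6377, -0.2859, 0.3378]
[(-0.3077, 0.1311, 121, 44, -33.3), (0.7448, 0.7437, 130, 56, 84.6), (0.5471, -0.3163, 118, 58, -63.2), (0.6185, -0.4901, 138, 42, 60.8)] [(0.8281, 0.6936, 127, 54, 84.2), (0.6825, -0.9007, 110, 48, -57.9), (0.2165, -0.3734, 103, 44, 61.0), (0.0216, 0.0594, 123, 70, -49.9)]
[([267.0, 175.6], 0.55), ([369.2, 223.2], 0.42)]
turn 0.001 then x -13.92 y -24.70 z 11.76 cm | tcp [0.639, -0.282, 0.34] yaw -0.144 w 0.0752 g 0.0 F [-0.32, 0.356, 0.256] t 39.12 j6 1.22
```

View pics/r6.png

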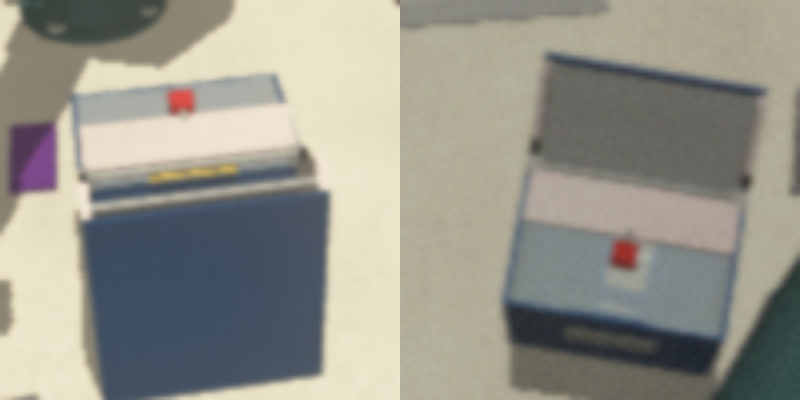

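Top view: the ramp is empty and the plates show through the clear lid at (627,270). The knob sits at (625,253) with the flap open. I check the knob position and approach it.

```bash
python3 -m jog '[-1.4,-2.5,0,0, -1.4,-2.5,0,0, -1.4,-2.5,0,0, -1.4,-2.5,0,0, -1.4,-2.5,0,0, -1.4,-2.5,0,0, -1.4,-2.5,0,0, -1.4,-2.5,0,0, -1.4,-2.5,0,0, -1.3,-2.2,0,0]' 0.6|grep pos;  python3 -m jog '[0,0,2,0, 0,0,2,0, 0,0,2,0, 0,0,0,0, 0,0,0,0, 0,0,0,0]'|grep pos;python3 -c "
from h import *
g=vision.grab_frame('top')
print(ic(ray(g,(210+225/4-.4,110+253/4-.4),.212)))"; python3 go.py b -.051 0 .222
```

```text
tcp_pos: [0.5354, -0.0152, 0.3404]
tcp_pos: [0.5367, -0.0177, 0.2813]
[0.54, -0.017, 0.212]
turn 0.001 then x -0.05 y -0.03 z 5.99 cm | tcp [0.537, -0.018, 0.282] yaw -0.144 w 0.0562 g 0.0 F [0.385, -0.226, -0.348] t 40.5 j6 1.58
```

```bash
python3 -m jog '[0,0.1,1.5,0, 0,0,1.5,0, 0,0,1.5,0, 0,0,1.3,0, 0,0,0,0, 0,0,0,0, 0,0,0,0]'|grep -E "pos|ft_f"; python3 go.py b -.051 -.001 .221; python3 -m jog '[0,0,0,0, 0,0,0,0, 0,0,0,0, 0,0,0,0, 0,0,0,0]' 0 15|grep -E "force|width|pos"
```

```text
tcp_pos: [0.5371, -0.0196, 0.2238]
ft_force: [-1.2, 0.0, -0.7]
turn -0.000 then x -0.08 y -0.08 z 0.28 cm | tcp [0.537, -0.02, 0.224] yaw -0.145 w 0.0563 g 0.0 F [-1.218, 0.043, -0.656] t 41.08 j6 1.57
tcp_pos: [0.5363, -0.0194, 0.2222]
ft_force: [-0.5, -0.5, 0.8]
grip_width: 0.0265
gripper_force: 0.0
```

```bash
python3 -m jog '[0,0,0,0, 0,0,0,0, 0,0,0,0]'|grep -E "force|width|pos"
```

```text
tcp_pos: [0.5363, -0.0188, 0.222]
ft_force: [0.5, 2.9, 1.3]
grip_width: 0.0238
gripper_force: 15.0
```

```bash
python3 -m jog '[0.15,0,-0.63,0, 0.19,0,-0.63,0, 0.61,0,-1.29,0, 0.83,0,-1.16,0, 1.03,0,-0.99,0, 1.19,0,-0.78,0, 0,0,0,0, 0,0,0,0]'|grep -E "force|width|pos"; python3 go.py b .0261 0 .287; python3 -m jog '[1.32,0,-0.55,0, 1.39,0,-0.3,0, 0,0,0,0, 0,0,0,0]'|grep -E "force|width|pos"; python3 go.py b .071 0 .273
```

```text
tcp_pos: [0.5767, -0.025, 0.2781]
ft_force: [2.0, 4.4, 2.6]
grip_width: 0.0239
gripper_force: 15.0
turn 0.000 then x 3.63 y -0.15 z -0.89 cm | tcp [0.577, -0.025, 0.278] yaw -0.145 w 0.0239 g 15.0 F [1.98, 4.423, 2.631] t 42.42 j6 1.57
tcp_pos: [0.6029, -0.029, 0.2861]
ft_force: [1.8, 3.6, 3.0]
grip_width: 0.0235
gripper_force: 15.0
turn 0.000 then x 5.47 y -0.16 z 1.31 cm | tcp [0.603, -0.029, 0.286] yaw -0.145 w 0.0235 g 15.0 F [1.764, 3.567, 2.989] t 42.75 j6 1.57
```

```bash
python3 -m jog '[0.72,0,-0.03,0, 0.71,0,0.01,0, 0.7,0,0.08,0, 0.71,0,0.14,0, 0.68,0,0.2,0, 0,0,0,0, 0,0,0,0]'|grep -E "ft_force|width|pos"; python3 -m jog '[0.34,0,0.13,0, 0.33,0,0.14,0, 0.32,0,0.16,0, 0.31,0,0.17,0, 0.31,0,0.18,0, 0.3,0,0.2,0, 0,0,0,0, 0,0,0,0]'|grep -E "ft_force|width|pos"; python3 go.py b .071 0 .273
```

```text
tcp_pos: [0.6388, -0.0345, 0.2823]
ft_force: [1.5, 2.2, 5.0]
grip_width: 0.0238
tcp_pos: [0.6578, -0.0374, 0.2725]
ft_force: [3.9, 1.9, 4.5]
grip_width: 0.0241
turn -0.000 then x -0.08 y -0.20 z -0.05 cm | tcp [0.658, -0.037, 0.273] yaw -0.145 w 0.0241 g 15.0 F [3.901, 1.862, 4.541] t 44.0 j6 1.57
```

```bash
python3 -m jog '[0.16,0,0.11,0, 0,0,0,0, 0,0,0,0]'|grep -E "ft_force|pos"; python3 -m jog '[0.16,0,0.11,0, 0,0,0,0, 0,0,0,0]'|grep -E "ft_force|pos"
```

```text
tcp_pos: [0.6591, -0.0376, 0.2715]
ft_force: [3.4, 1.7, 5.5]
tcp_pos: [0.6606, -0.0378, 0.2704]
ft_force: [4.2, 2.0, 5.3]
```

```bash
python3 -m jog '[0.16,0,0.11,0, 0.16,0,0.12,0, 0,0,0,0, 0,0,0,0]'|grep -E "ft_force|pos"; python3 -c "
from h import *
r=cv2.imread('pics/boxs.png'); s=vision.grab_frame('scene'); g=vision.grab_frame('top')
a=s['color'][180:300,200:300,::-1]; cv2.imwrite('pics/f1.png',np.hstack([cv2.resize(r,(500,600))[:400],cv2.resize(a,(500,600),interpolation=cv2.INTER_CUBIC)[:400]])[:, :])
cv2.imwrite('pics/f1.png',cv2.resize(cv2.imread('pics/f1.png'),(800,320)))"
```

```text
tcp_pos: [0.6638, -0.0383, 0.2678]
ft_force: [2.7, 1.9, 4.6]
```

View pics/f1.png

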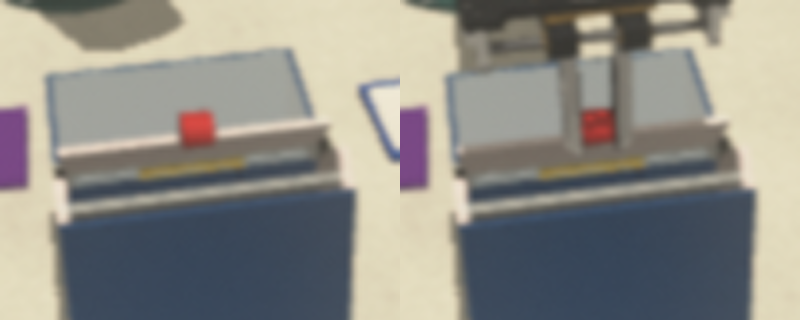

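The flap looks shut: knob at (198,127) in both halves, white edge at the same place. I push a little further to feel the stop.

```bash
python3 -m jog '[0.16,0,0.13,0, 0,0,0,0, 0,0,0,0]'|grep -E "ft_force|pos"; python3 -m jog '[0.15,0,0.14,0, 0,0,0,0, 0,0,0,0]'|grep -E "ft_force|pos|width"; python3 -c "
from h import *
s=vision.grab_frame('scene')
for n,c in (('ref',cv2.resize(cv2.imread('pics/boxs.png'),(100,120),interpolation=cv2.INTER_AREA)[:,:,::-1]),('now',s['color'][180:300,200:300])):
    c=c.astype(int); m=(c[:,:,0]-c[:,:,1:].max(2))>60; ys,xs=np.nonzero(m); print(n,m.sum(),xs.mean(),ys.mean(),xs.min(),xs.max(),ys.min(),ys.max())"
```

```text
tcp_pos: [0.6653, -0.0386, 0.2665]
ft_force: [3.3, 1.2, 5.6]
tcp_pos: [0.6664, -0.0387, 0.2655]
ft_force: [3.0, 1.2, 6.6]
grip_width: 0.0238
ref 63 48.93650793650794 31.46031746031746 45 53 28 35
now 49 48.857142857142854 32.02040816326531 45 52 29 35
```

The knob has stayed within half a pixel while the gripper moved 12 mm, so the flap is at its shut stop. I release and retreat straight up.

```bash
python3 -m jog '[0,0,0,0, 0,0,0,0, 0,0,0,0, 0,0,0,0, 0,0,0,0]' 0.7|grep -E "ft_force|pos|width"; python3 -m jog '[0,0,-1,0, 0,0,-2,0, 0,0,-3,0, 0,0,-4,0, 0,3.5,0,0, 0,3.5,0,0, 0,3.5,0,0, 0,3.5,0,0, 0,3.5,0,0, 0,3.5,0,0]'|grep -E "ft_force|pos|width"; python3 -m jog '[0,0,0,0, 0,0,0,0, 0,0,0,0]'|grep clock;python3 -c "
from h import *
s=vision.grab_frame('scene'); g=vision.grab_frame('top'); c=s['color'][180:300,200:300].astype(int)
m=(c[:,:,0]-c[:,:,1:].max(2))>60; ys,xs=np.nonzero(m); print(m.sum(),xs.mean(),ys.mean())
cv2.imwrite('pics/end.png',np.hstack([cv2.resize(s['color'][:,:,::-1],(400,300)),cv2.resize(g['color'][100:250,200:400,::-1],(400,300))]))"
```

```text
tcp_pos: [0.6654, -0.0386, 0.2631]
ft_force: [-0.7, -0.1, 0.4]
grip_width: 0.0539
tcp_pos: [0.6348, -0.2476, 0.3652]
ft_force: [-0.1, -0.1, -0.1]
grip_width: 0.0656
clock: 46.98
66 49.0 31.5
```

View pics/end.png

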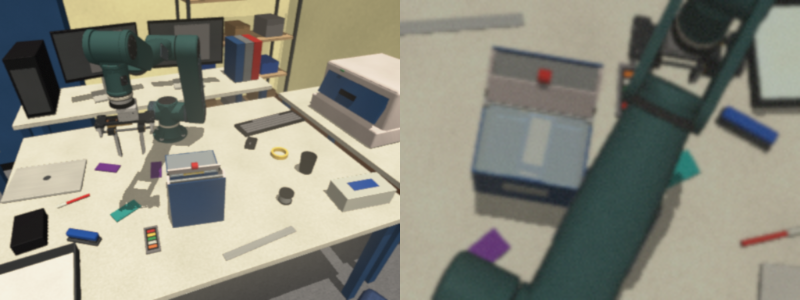

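The flap is shut with the knob exactly at its starting pixel. The plates lie stacked inside the bin at (537,145), no exhibits are left on the desk, and nothing else has moved.

```bash
python3 -c "
from station import job; print(job.job_done())"
```

```text
the job is handed in; nothing more can be done
None
```

I found four exhibit plates; all are in the bin, the flap was eased shut by hand and nothing else on the desk was moved, and the job was handed in at about 47 s (verdict not shown).

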